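# Key and seat the bottle plate of a label machine

## Robot

A 7-joint arm with a two-finger parallel gripper is mounted at the origin on the work surface. World frame = base frame: x ahead of the robot, y to its left, z up, the work surface at z = 0. Lengths are in m, angles in rad, forces in N, time in s.
With the tool pointing down it reaches from about 0.425 to 0.925 m from the base axis. Payload 6.8 kg.
Tool frame: the origin (TCP) lies on the mounting face of the last link; the fingertips stand 173 mm ahead of it and the grasp point (between the pads) lies 155 mm ahead of it; y points along the fingers, x is the direction in which the jaws open and shut, and the axes are right-handed (so a half turn about y gives the same grasp; the last joint's range is limited). The gripper opens to 85 mm and grips with 20 to 120 N. Pads are 22 mm wide; open, the fingers measure 114 mm over their backs; the gripper's body (76 mm by 85 mm) begins 54 mm behind the grasp point. The pads swing forward as they close: fully open they stand 13 mm farther back than shut.
Start: joints at [1.028, 0.477, 0.022, 1.555, -0.011, 1.109, -0.083], TCP at [0.284, -0.612, 0.405] pointing down, gripper open.
Joint ranges: [-2.96, 2.96], [-0.34, 2.1], [-1.41, 1.46], [0.24, 2.44], [-1.37, 4.51], [0.17, 1.92], [-2.96, 2.96]. Speed limits (rad/s): [2.39, 2.39, 3.14, 3.14, 3.14, 3.14, 3.14].

## Interface

Orientations are given as a rotation vector (axis times angle).
In Python, from bench import r gives the robot as it stands.
- The arm moves only by the tool step_arm, never from a script. Its arguments are lists of equal length, an entry for each row: "xyz": the shift along the tool's x, y, z scaled (see below), a list of three; "rotation": the turn, a rotation vector about the tool's x, y, z scaled (see below), a list of three. A call has 1 to 20 rows; each row is the pose to reach, as a shift and turn from the pose measured when the call began, along the tool's axes at that moment; what a row does not reach only later rows make up. The controller multiplies each number of a shift by 30 cm and each number of a turn by 90 degrees. A row lasts 1/8 s, in which the tool goes at most 62.5 mm and 10.7 degrees, less where a joint would pass 70% of its speed; a pose out of reach is approached as far as the arm can. A call with a number of a shift or a turn outside -1 to 1 is refused whole. A call with a gripper value outside its range is refused whole. "grip" is the closure, from 0 (fully open) to 1 (shut), set as the call begins (left out, the last holds). The fingers move at their own pace and stop on an object; "force" is the grip in N (left out, the last holds). Time passes only in rows, so rows that repeat a pose let the fingers close. It gives the time, the measured TCP pose, the force and the opening at its end, in the units of the state.
- r.get_obs(): the state, without advancing time (a new reading comes with each control period).
- r.grab_frame(name): name is "scene" or "top"; returns a dict with "pixels" (400x640x3 uint8, red, green, blue), "fx", "fy", "cx", "cy" (pixels), "position" and "attitude" of the camera in the world. Camera axes: x right, y down, z forward; pixel columns grow to the right and rows downward; lengths in m; the calibration is good to about 2 mm. A picture is of the moment at which its call begins. There is no depth.
- r.hand_in(): hands the job in, once; it reports no verdict.
The state is a dict: "clock": time; "joints": joint angles; "qvel": joint speeds; "tau": joint torques, N m; "tcp_pos": TCP position; "orientation": TCP orientation; "contact_force": force on the tool from outside, world axes, zero at the start; "moment": the same for the moment, N m; "grip_width": finger opening in m.
Only numpy, scipy, OpenCV 4.12 (cv2) and the standard library are available. Lean on these libraries where they do the work, as an engineer would, in place of code of your own. Each camera call takes 0.05 s, during which the arm holds its last target.

## Task

Fit the bottle plate of the labelling machine: with a fingertip, turn the round plate until the notch in its rim stands over the drive pin, then press it down until it is fully home on the drive head, with the pin up in the notch. Only push and press the plate, do not lift it, and leave the other things on the machine and the bench where they are.

Things in the scene. Friction and masses are not known exactly. Their poses are not given: they have to be found in the camera images.
- bottle_plate: The bottle plate: a loose round aluminium plate, 160 mm across, 8 mm thick, lying level and centred on the labelling machine's drive head (0.8 mm play). Origin in the middle of its underside, z up, x towards its notch. It turns on the head either way without end under a push of 2 to 3 N at a peg and stays where it is left.
- plate_centre (a point): Middle of the plate's top, on its black rubber pad (84 mm across), 9.5 mm above its underside and 124 mm above the bench at the start, 111.5 mm when fully home. An O-ring in the head holds the plate up until it is pressed near its middle with about 8 N; it then sinks 12.5 mm to a hard stop and stays down. Away from the notch the pin stops it after 1.5 mm; pressed on harder there, it only tilts.
- notch (a point): The only notch in the plate's rim: open outwards, 18 mm wide, 16 mm deep (from 64 to 80 mm from the plate's axis). The point is in the middle of its width, 76 mm from the axis, level with the plate's metal top; turns with the plate.
- pin (a point): Top of the drive pin: fixed upright steel pin, 12 mm across, round-nosed, 76 mm from the plate's axis, on the centre line of a steel arm, 26 mm wide, that sticks out radially from under the plate to 29 mm beyond its rim. Top 113 mm above the bench. The plate hides the pin until the notch is over it; the arm's end stays in sight. The nose guides a notch that is up to about 4 mm off.
- peg0 (a point): Top centre of one of three equal black upright pegs fixed to the plate (12 mm across, 22 mm tall above the plate's metal top, 52 mm from the axis, 120 degrees apart) which centre a bottle's foot; this one lies opposite the notch. A peg is what a fingertip pushes sideways to turn the plate.
- peg1 (a point): Top centre of the second peg, 60 degrees anticlockwise (seen from above) from the notch.
- peg2 (a point): Top centre of the third peg, 60 degrees clockwise (seen from above) from the notch.
- labeller: The labelling machine, fixed: white housing with a dark grey deck, 250 mm (its x) by 470 mm (its y, from -150 to +320) and 80 mm high; origin on the plate's axis at bench height. The label head with the label reel stands on the deck from y = +145 mm on, up to 190 mm above the bench; nothing else fixed is within 140 mm of the plate's axis.
- bottle1: Loose full juice bottle, 64 mm across, 200 mm tall, on the bench; origin under its centre. Leave alone.
- bottle2: Loose full juice bottle like bottle1. Leave alone.
- jam_jar: Loose jar, 68 mm across, 75 mm tall, on the bench. Leave alone.
- label_roll: Loose spare roll of labels, 96 mm across, 60 mm tall, on the bench. Leave alone.
- bottle_cap: Loose bottle cap, 31 mm across, 13 mm tall, on the machine's deck at the front right corner. Leave alone.
- sample_jar: Loose small jar, 44 mm across, 48 mm tall, on the machine's deck at the rear right corner. Leave alone.
- spanner: Loose spanner, 140 mm long, lying on the machine's deck at the front left. Leave alone.

How it is judged:
By the outcome, as a careful person would: the job done as asked, in the order asked, and still so for the second after the job is handed in, with the robot touching nothing.
It also fails if it takes over 58 s, if anything falls off the work surface, if the arm or the gripper's body presses on something with over 40 N, if the wrist force passes 120 N, or if a joint passes its speed limit or range.

## Working session

There is one attempt and no reset: what is moved stays moved. The work goes in short steps, Python scripts to look and compute and a tool call to move; the robot and the scene stay as the last step left them, time stands still between calls to the robot, and variables do not carry over. Pictures are saved under pics/ and viewed, and the job is handed in when it is done.

Besides the shell and the picture viewer there is one more tool, called after "Request:" in YAML: its name, and indented under it one key for each argument. step_arm: Moves the arm, as the interface text tells. Its arguments: {"type":"object","properties":{"xyz":{"type":"array"},"rotation":{"type":"array"},"grip":{"type":"number"},"force":{"type":"number"}},"required":["xyz","rotation"]}

```bash
ls; mkdir -p pics; python3 - <<'E'
from bench import r
import cv2,numpy as np,pickle
o=r.get_obs();print({k:np.round(v,4) for k,v in o.items()})
for n in("scene","top"):
    f=r.grab_frame(n);cv2.imwrite(f"pics/{n}0.png",cv2.cvtColor(f["pixels"],cv2.COLOR_RGB2BGR));pickle.dump(f,open(f"{n}0.pkl","wb"))
    print({k:f[k] for k in f if k!="pixels"})
E
```

```text
pics
{'clock': np.float64(0.0), 'joints': array([ 1.0279,  0.4778,  0.0224,  1.5565, -0.0115,  1.1093, -0.0831]), 'qvel': array([ 0.0008, -0.0005,  0.0012, -0.0006, -0.0015,  0.0002, -0.0005]), 'tau': array([-9.00000e-04, -5.96456e+01,  1.60690e+00, -2.81195e+01,
        1.23000e-02,  9.40000e-03,  0.00000e+00]), 'tcp_pos': array([ 0.2842, -0.6119,  0.4037]), 'orientation': array([-1.3832,  0.8845, -0.8818]), 'contact_force': array([-0.5091,  0.6884, -1.1629]), 'moment': array([-0.0105, -0.0183,  0.0052]), 'grip_width': np.float64(0.0852)}
{'fx': 384.57788123423336, 'fy': 384.57788123423336, 'cx': 312.8187514491316, 'cy': 190.16086313537602, 'position': array([ 1.39667715, -0.46444495,  0.86486103]), 'attitude': array([-1.96221441, -1.18430005,  0.56119686])}
{'fx': 443.58817428936305, 'fy': 443.58817428936305, 'cx': 321.8191770396835, 'cy': 201.2302702103191, 'position': array([ 0.2815244 , -0.00551416,  1.7359907 ]), 'attitude': array([-2.13825318,  2.12430486, -0.15342145])}
```

View pics/scene0.png

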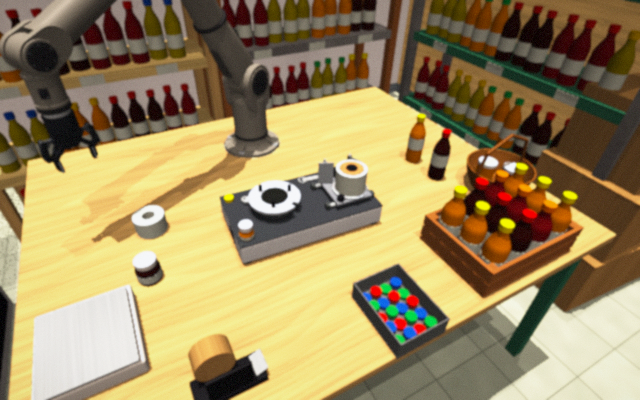

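View pics/top0.png

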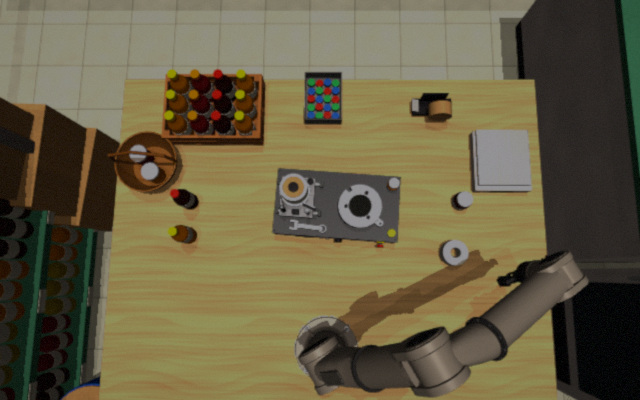

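```bash
python3 - <<'E'
import numpy as np
from scipy.spatial.transform import Rotation as R
print(R.from_rotvec([-1.3832,  0.8845, -0.8818]).as_matrix().round(4))
E
```

```text
[[ 4.212e-01 -9.000e-04  9.070e-01]
 [-9.070e-01  1.600e-03  4.212e-01]
 [-1.800e-03 -1.000e+00 -2.000e-04]]
```

```bash
python3 - <<'E'
import pickle,cv2,numpy as np
a=pickle.load(open("top0.pkl","rb"))["pixels"][160:255,310:410]
b=pickle.load(open("scene0.pkl","rb"))["pixels"][165:245,215:325]
A=cv2.resize(a,(800,760)[:2] and (560,532),interpolation=cv2.INTER_CUBIC)
B=cv2.resize(b,(770,560),interpolation=cv2.INTER_CUBIC)
cv2.imwrite("pics/ztop.png",A[...,::-1]);cv2.imwrite("pics/zsc.png",B[...,::-1])
E
```

```text
(no output)
```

View pics/ztop.png

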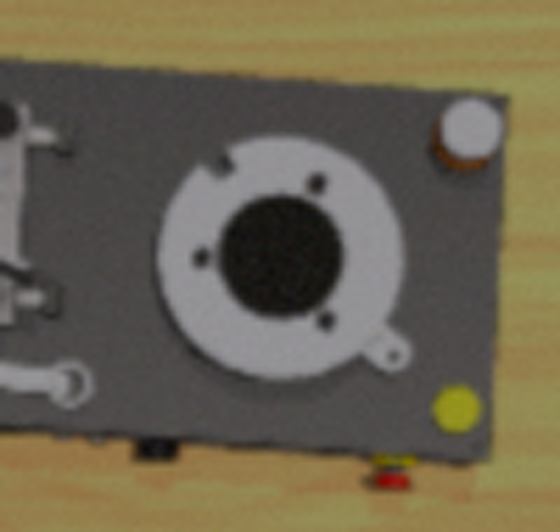

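View pics/zsc.png

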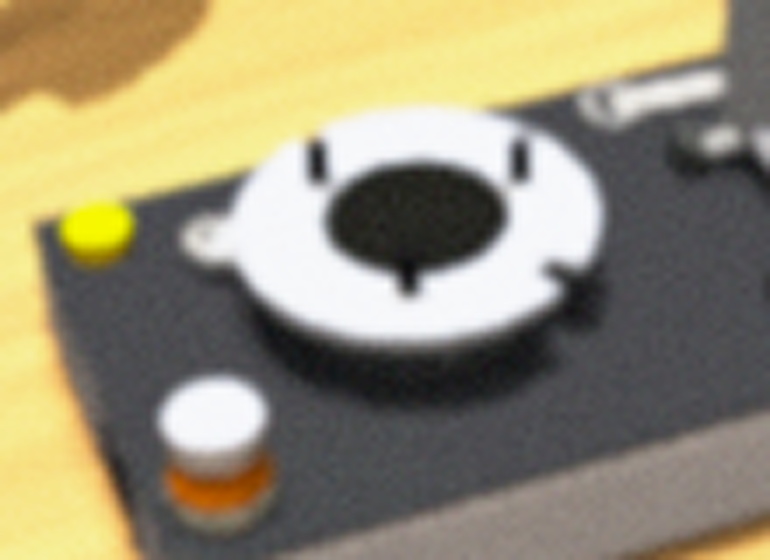

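```bash
cat > h.py <<'E'
import numpy as np,cv2,pickle
from scipy.spatial.transform import Rotation as R
def ray(f,px,z):
    px=np.atleast_2d(px).astype(float)
    d=np.c_[(px[:,0]-f["cx"])/f["fx"],(px[:,1]-f["cy"])/f["fy"],np.ones(len(px))]@R.from_rotvec(f["attitude"]).as_matrix().T
    t=(z-f["position"][2])/d[:,2]
    return (f["position"]+d*t[:,None])
def proj(f,P):
    c=(np.atleast_2d(P)-f["position"])@R.from_rotvec(f["attitude"]).as_matrix()
    return np.c_[c[:,0]/c[:,2]*f["fx"]+f["cx"],c[:,1]/c[:,2]*f["fy"]+f["cy"]]
def rect(f,c,z,S=2000,half=0.13):
    # bird view at plane z: col = +x right?, here row down=-x, col right=-y
    n=int(2*half*S);u=np.arange(n)
    C,Rr=np.meshgrid(u,u)
    P=np.stack([c[0]+half-Rr/S,c[1]+half-C/S,np.full(C.shape,z)],-1).reshape(-1,3)
    p=proj(f,P).astype(np.float32).reshape(n,n,2)
    return cv2.remap(f["pixels"],p[...,0],p[...,1],cv2.INTER_CUBIC)
E
python3 - <<'E'
from h import *
for n,roi in(("top",(160,255,310,410)),("scene",(165,245,215,325))):
    f=pickle.load(open(n+"0.pkl","rb"))
    g=cv2.cvtColor(f["pixels"],cv2.COLOR_RGB2GRAY)
    y0,y1,x0,x1=roi
    s=8
    big=cv2.resize(g[y0:y1,x0:x1],None,fx=s,fy=s,interpolation=cv2.INTER_CUBIC)
    th,m=cv2.threshold(big,0,255,cv2.THRESH_OTSU)
    cs,_=cv2.findContours(m,cv2.RETR_EXTERNAL,cv2.CHAIN_APPROX_NONE)
    # choose contour containing ring: with width ~ 42px*8
    c=max([c for c in cs if n=="top" or True],key=lambda c: cv2.contourArea(c) if (cv2.boundingRect(c)[0]>2 or n=="top") and abs(cv2.boundingRect(c)[2]-48*s)<15*s else 0)
    pts=(c[:,0,:]+0.5)/s-0.5+[x0,y0]
    print(n,th,cv2.boundingRect(c))
    P=ray(f,pts,0.1225)[:,:2]
    # robust circle R=0.080
    ctr=np.median(P,0)
    from scipy.optimize import least_squares
    sol=least_squares(lambda q:np.hypot(*(P-q[:2]).T)-q[2],[*ctr,.08],loss="soft_l1",f_scale=0.001)
    print("centre",sol.x)
    q=sol.x
    rr=np.hypot(*(P-q[:2]).T);an=np.degrees(np.arctan2(P[:,1]-q[1],P[:,0]-q[0]))
    for lo in range(-180,180,6):
        k=(an>=lo)&(an<lo+6)
        if k.any(): print(lo,round(1000*rr[k].min(),1),round(1000*rr[k].max(),1),end=" | ")
    print()
E
```

```text
top 99.0 (225, 194, 365, 348)
centre [ 0.52592199 -0.11927325  0.08060901]
-180 79.4 80.5 | -174 79.3 80.4 | -168 79.8 80.8 | -162 79.2 80.6 | -156 79.1 80.0 | -150 79.7 80.3 | -144 80.2 99.6 | -138 100.3 107.6 | -132 104.2 107.8 | -126 79.9 104.0 | -120 79.8 80.6 | -114 79.6 80.6 | -108 79.4 80.0 | -102 79.6 80.7 | -96 80.4 80.7 | -90 80.0 80.5 | -84 79.8 80.5 | -78 80.0 80.7 | -72 79.8 80.4 | -66 79.4 80.2 | -60 80.1 81.2 | -54 80.4 81.0 | -48 80.5 80.6 | -42 80.7 81.2 | -36 80.1 80.9 | -30 79.9 80.4 | -24 80.1 81.0 | -18 80.0 81.0 | -12 80.6 81.4 | -6 80.7 81.1 | 0 80.8 81.1 | 6 80.8 81.5 | 12 80.8 81.6 | 18 80.8 81.2 | 24 65.1 81.1 | 30 64.6 65.6 | 36 65.5 81.5 | 42 81.7 82.1 | 48 81.5 82.0 | 54 81.0 81.6 | 60 81.3 81.8 | 66 81.3 81.8 | 72 80.4 81.4 | 78 80.4 81.2 | 84 80.8 81.5 | 90 81.0 81.7 | 96 79.9 81.1 | 102 80.1 81.2 | 108 80.0 81.1 | 114 79.9 80.5 | 120 80.2 80.9 | 126 80.6 81.0 | 132 80.1 80.8 | 138 80.1 80.6 | 144 79.9 80.5 | 150 80.4 80.9 | 156 79.4 80.4 | 162 79.5 80.3 | 168 79.4 80.7 | 174 80.4 80.8 | 
scene 156.0 (794, 611, 86, 29)
centre [ 0.7558301  -0.09232597  0.01941101]
-60 19.0 22.2 | -54 17.7 21.4 | -48 16.6 20.5 | -42 15.3 19.8 | -36 14.7 19.4 | -30 13.7 19.3 | -24 13.7 19.5 | -18 13.2 20.0 | -12 13.1 20.6 | -6 13.1 21.7 | 0 12.9 23.0 | 6 13.1 24.8 | 12 13.4 25.9 | 18 14.2 24.3 | 24 14.7 22.2 | 30 15.9 20.7 | 36 16.7 19.7 | 42 18.5 18.5 |
```

```bash
cat > meas.py <<'E'
from h import *
from scipy.optimize import least_squares
def plate(f,c0,zt=0.1225,peg=True,thr=None):
    """angles of features on bird view around c0 at plane zt"""
    S=4000
    b=rect(f,c0,zt,S=S,half=0.12); g=cv2.cvtColor(b,cv2.COLOR_RGB2GRAY)
    lim,_=cv2.threshold(g,0,255,cv2.THRESH_OTSU)
    lim=thr or lim
    m=(g>lim).astype(np.uint8)*255
    cs,_=cv2.findContours(m,cv2.RETR_EXTERNAL,cv2.CHAIN_APPROX_NONE)
    n=b.shape[0]
    tow=lambda p:np.c_[c0[0]+.12-p[:,1]/S,c0[1]+.12-p[:,0]/S]
    c=max([c for c in cs if cv2.boundingRect(c)[2]<0.235*S],key=cv2.contourArea)
    P=tow(c[:,0,:].astype(float))
    s=least_squares(lambda q:np.hypot(*(P-q[:2]).T)-q[2],[*c0,.08],loss="soft_l1",f_scale=0.0007).x
    d=P-s[:2];rr=np.hypot(*d.T);an=np.arctan2(d[:,1],d[:,0])
    return b,g,s,rr,an
def polar(g,c0,c,r0,r1,S=4000):
    a=np.radians(np.arange(-180,180,0.25));rad=np.arange(r0,r1,0.0005)
    A,Rd=np.meshgrid(a,rad,indexing="ij")
    x=c[0]+Rd*np.cos(A);y=c[1]+Rd*np.sin(A)
    return np.degrees(a),cv2.remap(g,((c0[1]+.12-y)*S).astype(np.float32),((c0[0]+.12-x)*S).astype(np.float32),cv2.INTER_LINEAR).astype(float).mean(1)
def segs(a,v,thr,below):
    k=(v<thr) if below else (v>thr); out=[]
    i0=np.argmax(~k);k2=np.roll(k,-i0);a2=np.unwrap(np.radians(np.roll(a,-i0)));a2=np.degrees(a2)
    e=np.flatnonzero(np.diff(np.r_[0,k2.astype(int),0]))
    return [(round((a2[p]+a2[q-1])/2%360,1),round(a2[q-1]-a2[p],1)) for p,q in zip(e[::2],e[1::2])]
E
python3 - <<'E'
from meas import *
c0=(0.526,-0.119)
for n,t in(("top",None),("scene",None)):
    f=pickle.load(open(n+"0.pkl","rb"))
    b,g,s,rr,an=plate(f,c0,thr=t)
    print(n,"centre",s)
    cv2.imwrite(f"pics/bird_{n}.png",cv2.resize(b,(560,560))[...,::-1])
    w=np.median(g[m]) if 0 else 1
    a,v=polar(g,c0,s,.068,.075);t=(np.percentile(v,60)+v.min())/2;print("notch",segs(a,v,t,True))
    b2,g2,*_=(lambda b:(b,cv2.cvtColor(b,cv2.COLOR_RGB2GRAY)))(rect(f,c0,.1445,S=4000,half=.12))
    a,v=polar(g2,c0,s,.049,.055);t=(np.percentile(v,60)+v.min())/2;print("pegs",segs(a,v,t,True))
    for z in(.085,.09,.095,.1):
        g2=cv2.cvtColor(rect(f,c0,z,S=4000,half=.12),cv2.COLOR_RGB2GRAY)
        a,v=polar(g2,c0,s,.090,.100);t=(np.percentile(v,50)+v.max())/2;print("arm",z,segs(a,v,t,False))
E
```

```text
top centre [ 0.52596683 -0.11912567  0.08033719]
notch [(np.float64(32.9), np.float64(11.8))]
pegs [(np.float64(210.8), np.float64(12.5)), (np.float64(334.4), np.float64(11.8)), (np.float64(94.5), np.float64(12.0))]
arm 0.085 [(np.float64(232.2), np.float64(15.0))]
arm 0.09 [(np.float64(231.8), np.float64(15.0))]
arm 0.095 [(np.float64(231.2), np.float64(15.0))]
arm 0.1 [(np.float64(230.8), np.float64(15.0))]
scene centre [ 10.71846558 456.74885657 457.09732376]
notch []
pegs []
arm 0.085 []
arm 0.09 []
arm 0.095 []
arm 0.1 []
```

```bash
python3 - <<'E'
from meas import *
c0=(0.526,-0.119)
f=pickle.load(open("scene0.pkl","rb"))
b=rect(f,c0,.1225,S=4000,half=.12);g=cv2.cvtColor(b,cv2.COLOR_RGB2GRAY)
cv2.imwrite("pics/bird_scene.png",cv2.resize(b,(560,560))[...,::-1])
m=(g>150).astype(np.uint8)
c=max([c for c in cv2.findContours(m,0,1)[0] if cv2.boundingRect(c)[2]<900],key=cv2.contourArea)
print(cv2.boundingRect(c))
P=np.c_[c0[0]+.12-c[:,0,1]/4000,c0[1]+.12-c[:,0,0]/4000]
s=least_squares(lambda q:np.hypot(*(P-q[:2]).T)-q[2],[*c0,.08],loss="soft_l1",f_scale=0.0007).x;print(s)
for cc in (s,):
    a,v=polar(g,c0,s,.069,.076);print("notch",segs(a,v,140,True))
    g2=cv2.cvtColor(rect(f,c0,.1445,S=4000,half=.12),cv2.COLOR_RGB2GRAY)
    a,v=polar(g2,c0,s,.050,.054);print("pegs",segs(a,v,130,True))
    for z in(.085,.09,.095,.1):
        g2=cv2.cvtColor(rect(f,c0,z,S=4000,half=.12),cv2.COLOR_RGB2GRAY)
        a,v=polar(g2,c0,s,.094,.102);print("arm",z,segs(a,v,120,False))
E
```

```text
(901, 61, 59, 180)
[  4.52290654 284.14995998 284.41351884]
notch [(np.float64(359.9), np.float64(359.8))]
pegs [(np.float64(359.9), np.float64(359.8))]
arm 0.085 []
arm 0.09 []
arm 0.095 []
arm 0.1 []
```

View pics/bird_scene.png

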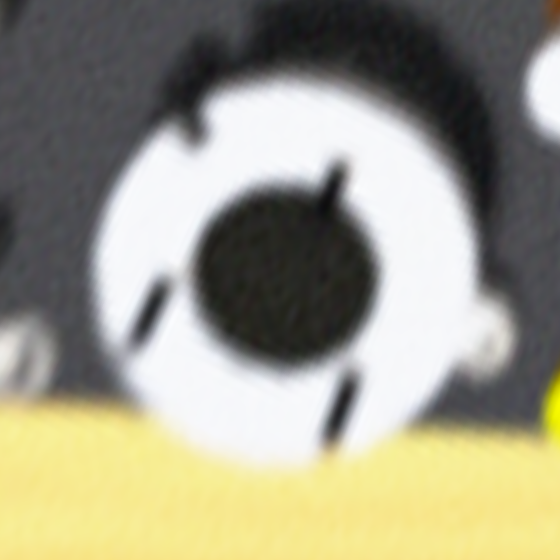

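View pics/bird_top.png

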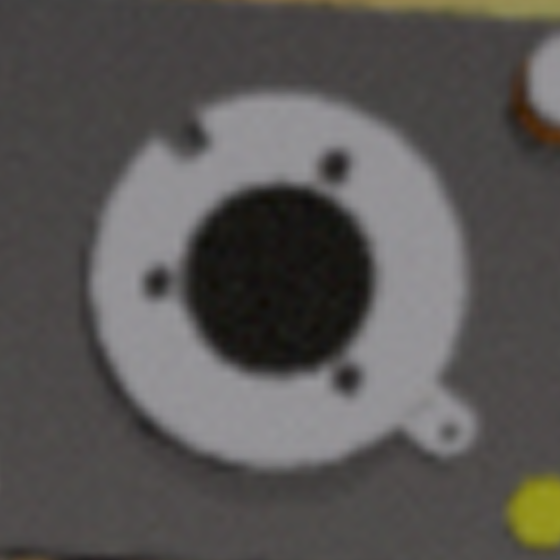

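```bash
python3 - <<'E'
from meas import *
T=pickle.load(open("top0.pkl","rb"));Sc=pickle.load(open("scene0.pkl","rb"))
pt=np.array([.4613,-.1919,.1225])
for ps in ([.5067,-.209,.1225],[.5055,-.2115,.1225]):
    o1,o2=T["position"],Sc["position"];d1=pt-o1;d2=np.array(ps)-o2
    A=np.c_[d1,-d2];t=np.linalg.lstsq(A,o2-o1,rcond=None)[0]
    p1=o1+t[0]*d1;p2=o2+t[1]*d2;print(p1,p2,np.linalg.norm(p1-p2))
for z in(.09,.095,.1):
    p=ray(T,proj(T,pt),z)[0];d=p[:2]-[.526,-.1191];print(z,np.hypot(*d),np.degrees(np.arctan2(d[1],d[0]))%360)
E
```

```text
[ 0.46519979 -0.19594319  0.08749925] [ 0.46483481 -0.19698368  0.08757878] 0.0011055144925915814
[ 0.46519417 -0.19593736  0.08754971] [ 0.46388924 -0.19968952  0.08783775] 0.003983029012581671
0.09 0.09793460437926581 231.4153900853359
0.095 0.0978337956481769 230.94938668252107
0.1 0.09773947176826106 230.4824529035724
```

```bash
cat >> h.py <<'E'
C=np.array([.5265,-.1195])
def rel(o,p,zaz):
    """scaled shift & turn from state o to TCP p with tool down, tool z azimuth zaz deg"""
    M=R.from_rotvec(o["orientation"]).as_matrix()
    a=np.radians(zaz);z=np.array([np.cos(a),np.sin(a),0]);y=np.array([0,0,-1.]);x=np.cross(y,z)
    N=np.c_[x,y,z]
    return np.round(M.T@(np.array(p)-o["tcp_pos"])/.3,4),np.round(R.from_matrix(M.T@N).as_rotvec()/(np.pi/2),4)
def pushpose(phi,lag,z,c=C):
    "tip behind a peg at angle phi, pushing clockwise with +tool z"
    f=np.radians(phi);e=np.array([np.cos(f),np.sin(f)]);t=np.array([e[1],-e[0]])
    return np.r_[c+.052*e-lag*t,z],phi-90
E
python3 - <<'E'
from h import *
from bench import r
o=r.get_obs()
p,a=pushpose(213.2,.030,.40);print(p,a)
print(rel(o,p,a)); print(rel(o,p,75))
E
```

```text
[ 0.49941515 -0.17307622  0.4       ] 123.19999999999999
(array([-1.0247,  0.0143,  1.2668]), array([-8.0000e-04, -1.0921e+00, -9.0000e-04]))
(array([-1.0247,  0.0143,  1.2668]), array([-4.000e-04, -5.565e-01, -1.000e-03]))
```

Request:
step_arm:
  xyz:
    - [-0.1,0,0.12]
    - [-0.2,0,0.25]
    - [-0.3,0,0.37]
    - [-0.4,0,0.5]
    - [-0.5,0.01,0.62]
    - [-0.6,0.01,0.74]
    - [-0.6,0.01,0.74]
  rotation:
    - [0,-0.1,0]
    - [0,-0.2,0]
    - [0,-0.3,0]
    - [0,-0.4,0]
    - [0,-0.5,0]
    - [0,-0.6,0]
    - [0,-0.6,0]
  grip: 1
  force: 60

```text
clock: 0.98
tcp_pos: [0.4117, -0.3514, 0.401]
orientation: [-1.563, 0.146, -0.145]
contact_force: [-0.3, 0.1, -0.3]
grip_width: -0.0001
```

```bash
python3 - <<'E'
from h import *
from bench import r
o=r.get_obs();print(o["tcp_pos"],o["joints"].round(2),o["grip_width"])
p,a=pushpose(213.2,.030,.345);print(rel(o,p,a))
E
```

```text
[ 0.41169686 -0.3513631   0.40098419] [ 0.82  0.28 -0.28  1.86  0.09  1.01  0.33] -5.531620699314499e-05
(array([0.178 , 0.1884, 0.6374]), array([-2.10e-03, -4.87e-01,  2.00e-04]))
```

Request:
step_arm:
  xyz:
    - [0.04,0.03,0.14]
    - [0.08,0.06,0.28]
    - [0.12,0.1,0.42]
    - [0.16,0.15,0.56]
    - [0.178,0.188,0.637]
    - [0.178,0.188,0.637]
    - [0.178,0.188,0.637]
  rotation:
    - [0,-0.1,0]
    - [0,-0.2,0]
    - [0,-0.3,0]
    - [0,-0.4,0]
    - [0,-0.487,0]
    - [0,-0.487,0]
    - [0,-0.487,0]

```text
clock: 1.85
tcp_pos: [0.499, -0.1749, 0.3452]
orientation: [-1.521, -0.45, 0.45]
contact_force: [-0.5, -1.3, -0.6]
grip_width: -0.0
```

```bash
cat > look.py <<'E'
import sys
from h import *
from bench import r
def look(k):
    o=r.get_obs();print(o["clock"],o["tcp_pos"].round(4),o["contact_force"].round(1))
    A=[]
    for n,roi in(("top",(150,250,310,410)),("scene",(125,245,200,340))):
        f=r.grab_frame(n);pickle.dump(f,open(f"{n}{k}.pkl","wb"))
        y0,y1,x0,x1=roi;A.append(cv2.resize(f["pixels"][y0:y1,x0:x1],(int(400/(y1-y0)*(x1-x0))*1,400),interpolation=cv2.INTER_CUBIC))
    im=np.hstack(A);im=cv2.resize(im,(790,int(im.shape[0]*790/im.shape[1])));cv2.imwrite(f"pics/look{k}.png",im[...,::-1])
    return o
if __name__=="__main__": look(sys.argv[1])
E
python3 look.py 1
```

```text
1.85 [ 0.499  -0.1749  0.3452] [-0.5 -1.3 -0.6]
```

View pics/look1.png

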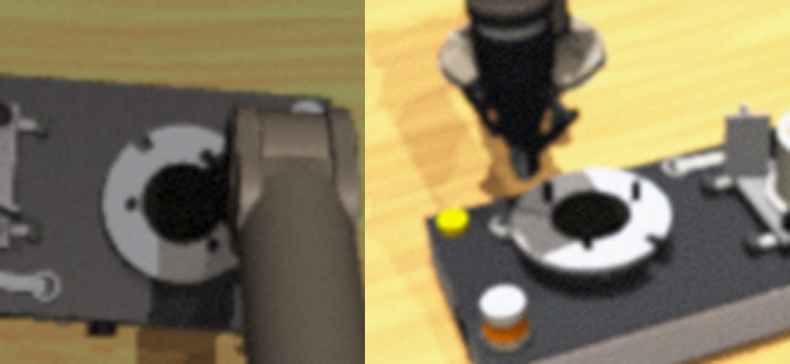

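```bash
python3 - <<'E'
from h import *
f=pickle.load(open("scene1.pkl","rb"))
for t in(.16,.173,.186): print(t,proj(f,[.499,-.1749,.3452-t]))
cv2.imwrite("pics/tip1.png",cv2.resize(f["pixels"][140:215,220:290],None,fx=8,fy=8,interpolation=cv2.INTER_CUBIC)[...,::-1])
from bench import r
o=r.get_obs();p,a=pushpose(213.2,.030,.303);print(rel(o,p,a))
E
```

```text
0.16 [[252.60409372 178.8305483 ]]
0.173 [[252.95168536 182.32532834]]
0.186 [[253.29451914 185.77227157]]
(array([0.0044, 0.1416, 0.0043]), array([-0.0012, -0.0027,  0.0007]))
```

View pics/tip1.png

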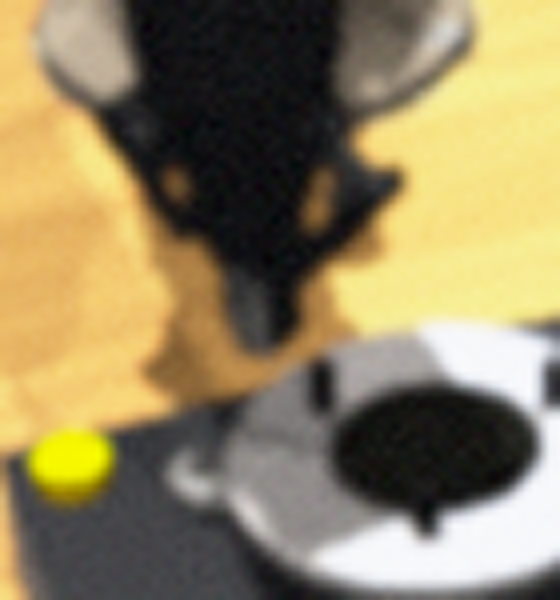

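Request:
step_arm:
  xyz:
    - [0.0,0.04,0]
    - [0.0,0.08,0]
    - [0.0,0.11,0]
    - [0.0,0.135,0.0]
    - [0.0,0.14,0.0]
    - [0.0,0.14,0.0]
  rotation:
    - [0,0,0]
    - [0,0,0]
    - [0,0,0]
    - [0,0,0]
    - [0,0,0]
    - [0,0,0]

```text
clock: 2.7
tcp_pos: [0.4991, -0.1748, 0.3035]
orientation: [-1.521, -0.451, 0.45]
contact_force: [0.7, -0.4, -0.4]
grip_width: 0.0004
```

```bash
python3 look.py 2; cat > plan.py <<'E'
import sys
from h import *
from bench import r
o=r.get_obs()
phi0,phi1,n,lag,z=map(float,sys.argv[1:6])
for ph in np.linspace(phi0,phi1,int(n)+1)[1:]:
    p,a=pushpose(ph,lag,z);s,t=rel(o,p,a);print(round(ph,1),s.round(3),t.round(3))
E
python3 plan.py 213.2 163.2 10 .015 .303
```

```text
2.7 [ 0.4991 -0.1748  0.3035] [ 0.7 -0.4 -0.4]
208.2 [-0.     0.003  0.07 ] [-0.001  0.053  0.001]
203.2 [-0.003  0.003  0.085] [-0.001  0.108  0.001]
198.2 [-0.004  0.003  0.101] [-0.001  0.164  0.001]
193.2 [-0.003  0.003  0.117] [-0.001  0.22   0.001]
188.2 [-0.002  0.003  0.132] [-0.001  0.275  0.001]
183.2 [0.001 0.003 0.148] [-0.001  0.331  0.001]
178.2 [0.006 0.003 0.163] [-0.001  0.386  0.001]
173.2 [0.012 0.003 0.178] [-0.001  0.442  0.001]
168.2 [0.018 0.003 0.192] [-0.001  0.497  0.   ]
163.2 [0.027 0.003 0.205] [-0.001  0.553  0.   ]
```

View pics/look2.png

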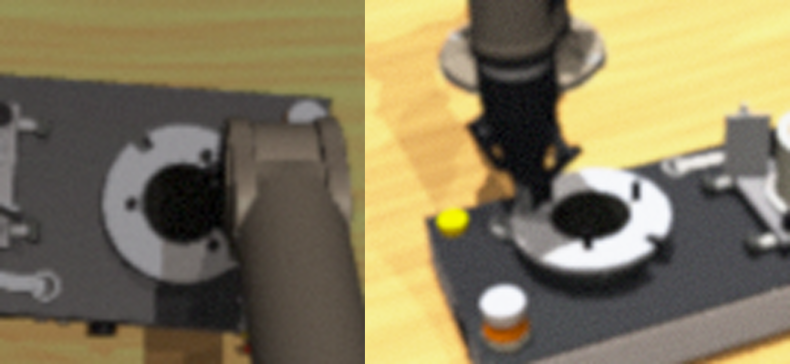

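Request:
step_arm:
  xyz:
    - [0,0,0.02]
    - [0,0.002,0.035]
    - [0,0.002,0.05]
    - [0,0.002,0.07]
    - [-0.003,0.002,0.085]
    - [-0.004,0.002,0.101]
    - [-0.003,0.002,0.117]
    - [-0.002,0.002,0.132]
    - [0.001,0.002,0.148]
    - [0.006,0.002,0.163]
    - [0.012,0.002,0.178]
    - [0.018,0.002,0.192]
    - [0.027,0.002,0.205]
    - [0.027,0.002,0.205]
  rotation:
    - [0,0,0]
    - [0,0,0]
    - [0,0.02,0]
    - [0,0.053,0]
    - [0,0.108,0]
    - [0,0.164,0]
    - [0,0.22,0]
    - [0,0.275,0]
    - [0,0.331,0]
    - [0,0.386,0]
    - [0,0.442,0]
    - [0,0.497,0]
    - [0,0.553,0]
    - [0,0.553,0]

```text
clock: 4.55
tcp_pos: [0.4724, -0.1184, 0.3034]
orientation: [-1.557, 0.23, -0.23]
contact_force: [-0.5, 0.5, 0.0]
grip_width: 0.0002
```

```bash
python3 look.py 3; python3 plan.py 163.2 108.2 11 .015 .303
```

```text
4.55 [ 0.4724 -0.1184  0.3034] [-0.5  0.5  0. ]
158.2 [-0.004  0.001  0.015] [-0.001  0.056 -0.   ]
153.2 [-0.006  0.001  0.03 ] [-0.001  0.112 -0.   ]
148.2 [-0.007  0.001  0.046] [-0.001  0.168 -0.   ]
143.2 [-0.007  0.001  0.062] [-0.001  0.223 -0.   ]
138.2 [-0.005  0.001  0.078] [-0.001  0.279 -0.   ]
133.2 [-0.002  0.001  0.093] [-0.001  0.334 -0.   ]
128.2 [0.002 0.001 0.108] [-0.001  0.39  -0.   ]
123.2 [0.008 0.001 0.123] [-0.001  0.445 -0.   ]
118.2 [0.015 0.001 0.137] [-0.001  0.501 -0.   ]
113.2 [0.024 0.001 0.15 ] [-0.001  0.556 -0.001]
108.2 [0.033 0.002 0.163] [-0.001  0.612 -0.001]
```

View pics/look3.png

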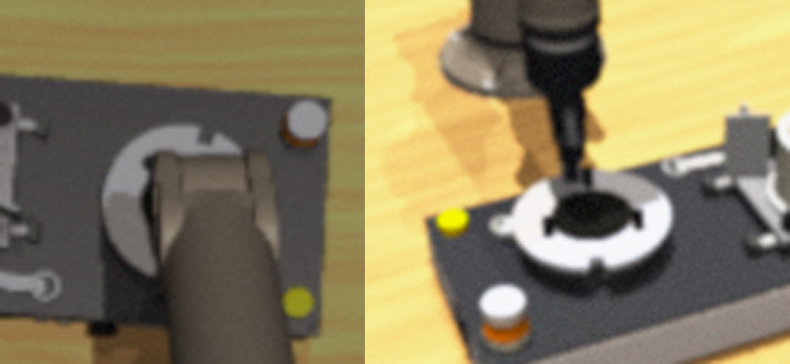

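Request:
step_arm:
  xyz:
    - [-0.004,0,0.015]
    - [-0.006,0,0.03]
    - [-0.007,0,0.046]
    - [-0.007,0,0.062]
    - [-0.005,0,0.078]
    - [-0.002,0,0.093]
    - [0.002,0,0.108]
    - [0.008,0,0.123]
    - [0.015,0,0.137]
    - [0.024,0,0.15]
    - [0.033,0,0.163]
    - [0.033,0,0.163]
  rotation:
    - [0,0.056,0]
    - [0,0.112,0]
    - [0,0.168,0]
    - [0,0.223,0]
    - [0,0.279,0]
    - [0,0.334,0]
    - [0,0.39,0]
    - [0,0.445,0]
    - [0,0.501,0]
    - [0,0.556,0]
    - [0,0.612,0]
    - [0,0.612,0]

```text
clock: 6.15
tcp_pos: [0.4961, -0.0747, 0.3034]
orientation: [-1.342, 0.971, -0.97]
contact_force: [-0.8, 0.8, -0.2]
grip_width: -0.0002
```

```bash
python3 look.py 4; python3 plan.py 108.2 48.2 12 .015 .303
```

```text
6.15 [ 0.4961 -0.0747  0.3034] [-0.8  0.8 -0.2]
103.2 [-0.003  0.001  0.015] [-0.001  0.057 -0.001]
98.2 [-0.006  0.001  0.031] [-0.001  0.113 -0.001]
93.2 [-0.007  0.002  0.046] [-0.001  0.168 -0.001]
88.2 [-0.006  0.002  0.062] [-0.001  0.224 -0.001]
83.2 [-0.004  0.002  0.078] [-0.001  0.279 -0.001]
78.2 [-0.001  0.002  0.093] [-0.     0.335 -0.001]
73.2 [0.003 0.002 0.108] [-0.     0.39  -0.001]
68.2 [0.009 0.002 0.123] [-0.     0.446 -0.002]
63.2 [0.016 0.002 0.137] [-0.     0.501 -0.002]
58.2 [0.024 0.002 0.15 ] [-0.     0.557 -0.002]
53.2 [0.034 0.002 0.163] [-0.     0.613 -0.002]
48.2 [0.044 0.002 0.175] [-0.     0.668 -0.002]
```

View pics/look4.png

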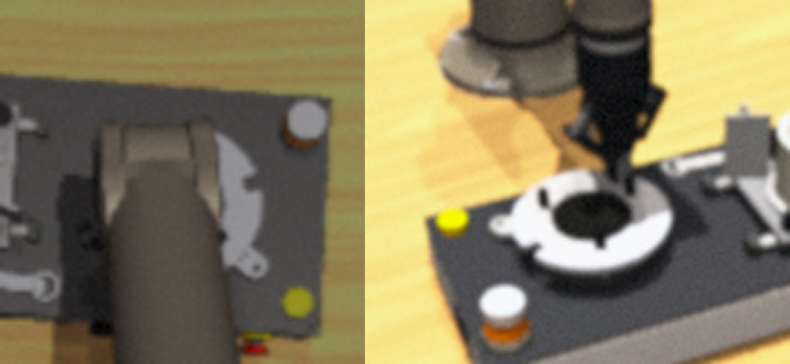

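Request:
step_arm:
  xyz:
    - [-0.003,0,0.015]
    - [-0.006,0.001,0.031]
    - [-0.007,0.001,0.046]
    - [-0.006,0.001,0.062]
    - [-0.004,0.001,0.078]
    - [-0.001,0.001,0.093]
    - [0.003,0.001,0.108]
    - [0.009,0.001,0.123]
    - [0.016,0.001,0.137]
    - [0.02,0.001,0.144]
    - [0.024,0.001,0.15]
    - [0.024,0.001,0.15]
    - [0.024,0.001,0.15]
  rotation:
    - [0,0.057,0]
    - [0,0.113,0]
    - [0,0.168,0]
    - [0,0.224,0]
    - [0,0.279,0]
    - [0,0.335,0]
    - [0,0.39,0]
    - [0,0.446,0]
    - [0,0.501,0]
    - [0,0.53,0]
    - [0,0.557,0]
    - [0,0.557,0]
    - [0,0.557,0]

```text
clock: 7.88
tcp_pos: [0.5408, -0.0674, 0.3031]
orientation: [-0.893, 1.606, -1.603]
contact_force: [-0.9, -0.9, -0.7]
grip_width: 0.0001
```

```bash
python3 look.py 5; python3 plan.py 58.2 50.2 8 .015 .303
```

```text
7.875 [ 0.5408 -0.0674  0.3031] [-0.9 -0.9 -0.7]
57.2 [-0.001  0.     0.004] [ 0.     0.012 -0.001]
56.2 [-0.002  0.     0.007] [ 0.     0.023 -0.001]
55.2 [-0.003  0.     0.01 ] [ 0.001  0.034 -0.001]
54.2 [-0.004  0.     0.013] [ 0.001  0.045 -0.001]
53.2 [-0.004  0.     0.016] [ 0.001  0.056 -0.001]
52.2 [-0.005  0.     0.019] [ 0.001  0.067 -0.001]
51.2 [-0.005  0.     0.022] [ 0.001  0.078 -0.001]
50.2 [-0.006  0.     0.025] [ 0.001  0.089 -0.001]
```

View pics/look5.png

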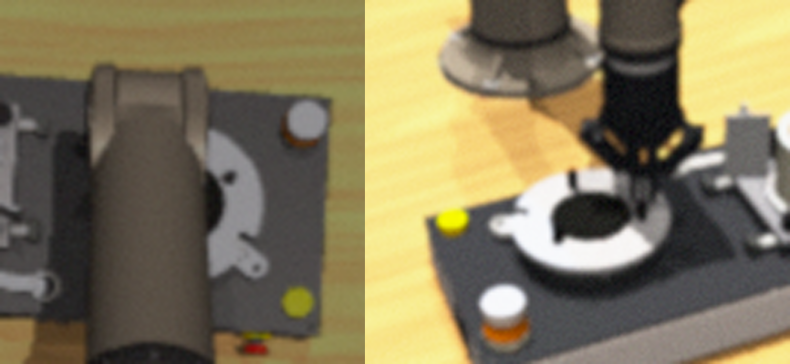

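```bash
cat > ang.py <<'E'
import sys
from meas import *
k=sys.argv[1];c0=(0.526,-0.1191);s=c0
zt=float(sys.argv[2]) if len(sys.argv)>2 else .1225
T=pickle.load(open(f"top{k}.pkl","rb"))
def cut(L): return [(float(a),float(w)) for a,w in L if w<30]
B=rect(T,c0,zt,S=4000,half=.12);g=cv2.cvtColor(B,cv2.COLOR_RGB2GRAY)
for r0 in(.068,.071,.074):
    a,v=polar(g,c0,s,r0,r0+.003);print("dark at r",r0,cut(segs(a,v,100,True)))
g2=cv2.cvtColor(rect(T,c0,zt+.022,S=4000,half=.12),cv2.COLOR_RGB2GRAY)
a,v=polar(g2,c0,s,.049,.055);print("pegs",cut(segs(a,v,95,True)))
g2=cv2.cvtColor(rect(T,c0,.089,S=4000,half=.12),cv2.COLOR_RGB2GRAY)
a,v=polar(g2,c0,s,.090,.1);print("arm",cut(segs(a,v,100,False)))
cv2.imwrite(f"pics/bird{k}.png",cv2.resize(B,(560,560))[...,::-1])
E
python3 ang.py 0;python3 ang.py 5
```

```text
dark at r 0.068 [(32.8, 11.5)]
dark at r 0.071 [(33.1, 12.2)]
dark at r 0.074 [(33.2, 12.5)]
pegs [(210.8, 12.5), (334.4, 11.8), (94.6, 12.2)]
arm [(232.0, 16.0)]
dark at r 0.068 [(241.0, 6.5), (340.8, 2.0)]
dark at r 0.071 [(241.0, 6.0), (341.6, 2.8)]
dark at r 0.074 [(241.0, 6.0), (342.6, 3.2)]
pegs [(297.4, 12.2)]
arm [(231.9, 15.8)]
```

View pics/bird5.png

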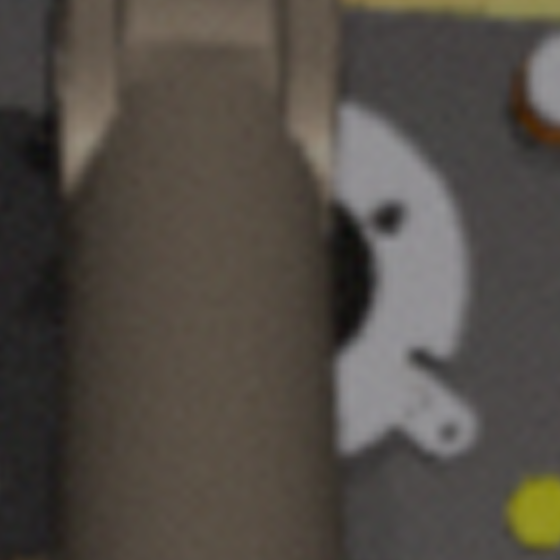

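Request:
step_arm:
  xyz:
    - [-0.001,0,0.004]
    - [-0.002,0,0.008]
    - [-0.003,0,0.012]
    - [-0.004,0,0.015]
    - [-0.004,0,0.015]
    - [-0.004,0,0.015]
  rotation:
    - [0,0.013,0]
    - [0,0.026,0]
    - [0,0.04,0]
    - [0,0.053,0]
    - [0,0.053,0]
    - [0,0.053,0]

```text
clock: 8.72
tcp_pos: [0.5455, -0.0687, 0.3031]
orientation: [-0.835, 1.662, -1.659]
contact_force: [-0.8, 0.6, -0.2]
grip_width: -0.0
```

```bash
python3 look.py 6; python3 ang.py 6; python3 plan.py 54 50 4 .015 .303
```

```text
8.725 [ 0.5455 -0.0687  0.3031] [-0.8  0.6 -0.2]
dark at r 0.068 []
dark at r 0.071 [(237.9, 0.8)]
dark at r 0.074 []
pegs [(291.9, 13.7)]
arm [(232.0, 16.0), (348.2, 9.0)]
53.0 [-0.     0.     0.001] [ 0.     0.005 -0.002]
52.0 [-0.001  0.     0.004] [ 0.     0.016 -0.002]
51.0 [-0.002  0.     0.008] [ 0.     0.028 -0.002]
50.0 [-0.002  0.     0.01 ] [ 0.     0.039 -0.002]
```

View pics/bird6.png

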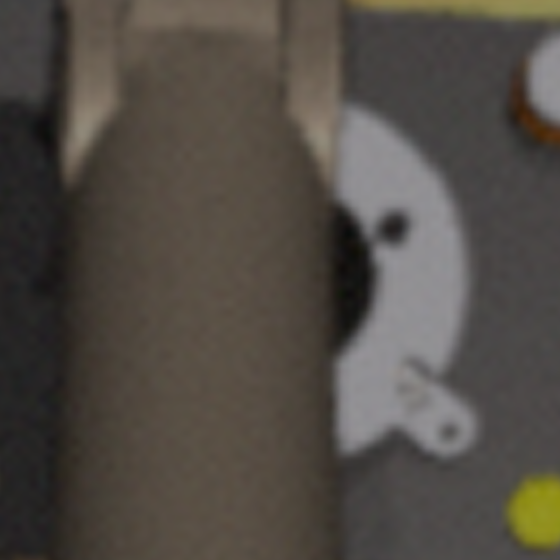

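View pics/look6.png

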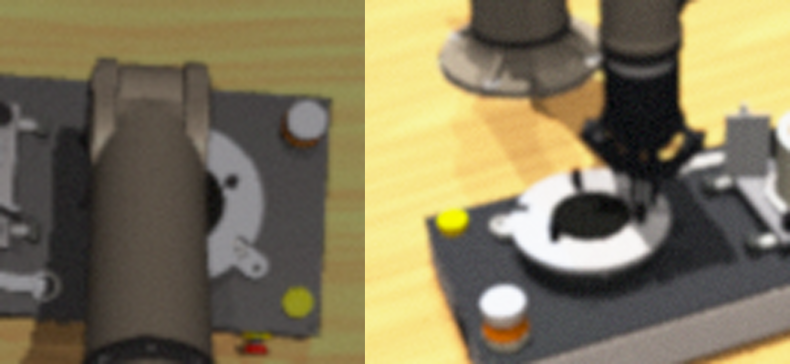

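Request:
step_arm:
  xyz:
    - [0,0,-0.015]
    - [0,0,-0.03]
    - [0,-0.03,-0.03]
    - [0,-0.08,-0.03]
    - [0,-0.13,-0.03]
    - [0,-0.13,-0.03]
  rotation:
    - [0,0,0]
    - [0,0,0]
    - [0,0,0]
    - [0,0,0]
    - [0,0,0]
    - [0,0,0]

```text
clock: 9.57
tcp_pos: [0.5389, -0.0636, 0.3441]
orientation: [-0.831, 1.66, -1.66]
contact_force: [0.8, -0.2, -0.8]
grip_width: -0.0001
```

```bash
python3 look.py 7; python3 ang.py 7; python3 - <<'E'
from h import *
from bench import r
o=r.get_obs()
a=R.from_rotvec(o["orientation"]).as_matrix()[:,2];zaz=np.degrees(np.arctan2(a[1],a[0]))
print(zaz,rel(o,[.5265,-.1195,.32],zaz),rel(o,[.5265,-.1195,.32],0), o["joints"].round(2))
E
```

```text
9.575 [ 0.5389 -0.0636  0.3441] [ 0.8 -0.2 -0.8]
dark at r 0.068 []
dark at r 0.071 [(341.5, 1.5)]
dark at r 0.074 [(342.4, 2.2)]
pegs [(291.9, 13.7)]
arm [(231.9, 15.8), (347.6, 1.2), (350.6, 1.8), (357.4, 0.2)]
-36.53444050647365 (array([0.1733, 0.0744, 0.0799]), array([ 0.0001, -0.    , -0.0018])) (array([0.1733, 0.0744, 0.0799]), array([-0.0005, -0.4059, -0.0017])) [-0.06  0.33  0.08  1.94 -0.04  0.87 -2.17]
```

View pics/look7.png

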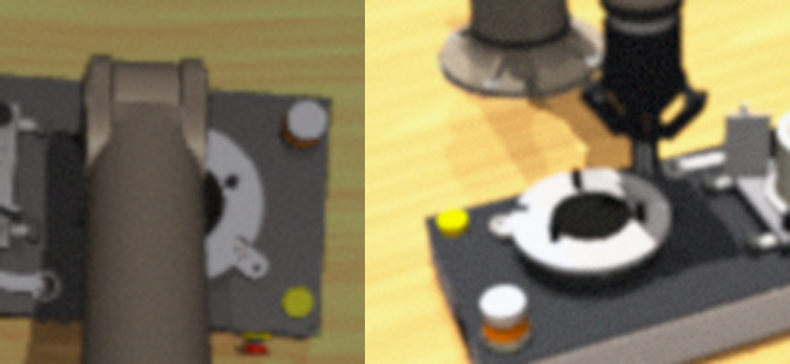

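Request:
step_arm:
  xyz:
    - [0.05,0,0.02]
    - [0.1,0,0.05]
    - [0.15,0,0.07]
    - [0.173,0,0.08]
    - [0.173,0.05,0.08]
    - [0.173,0.1,0.08]
    - [0.173,0.13,0.08]
    - [0.173,0.145,0.08]
    - [0.173,0.145,0.08]
  rotation:
    - [0,0,0]
    - [0,0,0]
    - [0,0,0]
    - [0,0,0]
    - [0,0,0]
    - [0,0,0]
    - [0,0,0]
    - [0,0,0]
    - [0,0,0]

```text
clock: 10.8
tcp_pos: [0.5267, -0.1192, 0.2985]
orientation: [-0.835, 1.662, -1.659]
contact_force: [-0.4, -0.2, 0.4]
grip_width: 0.0
```

```bash
python3 look.py 8; python3 ang.py 8
```

```text
10.8 [ 0.5267 -0.1192  0.2985] [-0.4 -0.2  0.4]
dark at r 0.068 []
dark at r 0.071 []
dark at r 0.074 []
pegs [(91.4, 17.8)]
arm [(298.5, 17.0)]
```

View pics/look8.png

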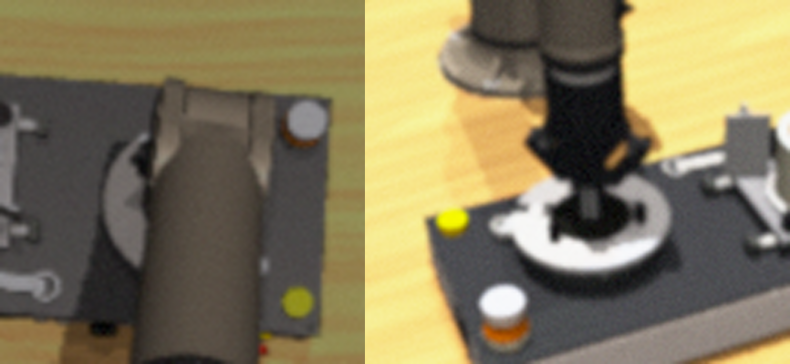

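Tip is just over the pad's middle (look8 pixel ~590,215). Press first 5 mm and read the force.

Request:
step_arm:
  xyz:
    - [0,0.007,0]
    - [0,0.014,0]
    - [0,0.021,0]
    - [0,0.021,0]
  rotation:
    - [0,0,0]
    - [0,0,0]
    - [0,0,0]
    - [0,0,0]

```text
clock: 11.4
tcp_pos: [0.5271, -0.1194, 0.2933]
orientation: [-0.833, 1.661, -1.66]
contact_force: [-0.8, -0.3, 4.6]
grip_width: -0.0
```

Request:
step_arm:
  xyz:
    - [0,0.007,0]
    - [0,0.014,0]
    - [0,0.021,0]
    - [0,0.028,0]
    - [0,0.028,0]
  rotation:
    - [0,0,0]
    - [0,0,0]
    - [0,0,0]
    - [0,0,0]
    - [0,0,0]

```text
clock: 12.02
tcp_pos: [0.5271, -0.1194, 0.2852]
orientation: [-0.833, 1.661, -1.66]
contact_force: [-2.5, 0.7, 4.7]
grip_width: 0.0003
```

Request:
step_arm:
  xyz:
    - [0,0.005,0]
    - [0,0.01,0]
    - [0,0.015,0]
    - [0,0.015,0]
  rotation:
    - [0,0,0]
    - [0,0,0]
    - [0,0,0]
    - [0,0,0]

```text
clock: 12.52
tcp_pos: [0.5271, -0.1195, 0.2847]
orientation: [-0.831, 1.661, -1.66]
contact_force: [-14.4, 2.3, 42.1]
grip_width: 0.0002
```

Request:
step_arm:
  xyz:
    - [0,-0.02,0]
    - [0,-0.08,0]
    - [0,-0.2,0]
    - [0,-0.4,0]
    - [0,-0.4,-0.2]
    - [0,-0.4,-0.4]
    - [0,-0.4,-0.6]
    - [0,-0.4,-0.8]
    - [0,-0.4,-0.8]
  rotation:
    - [0,0,0]
    - [0,0,0]
    - [0,0,0]
    - [0,0,0]
    - [0,0,0]
    - [0,0,0]
    - [0,0,0]
    - [0,0,0]
    - [0,0,0]

```text
clock: 13.65
tcp_pos: [0.331, 0.0245, 0.404]
orientation: [-0.835, 1.658, -1.657]
contact_force: [0.6, -0.4, -0.2]
grip_width: 0.0002
```

```bash
python3 look.py 9; python3 ang.py 9 .110
```

```text
13.65 [0.331  0.0245 0.404 ] [ 0.6 -0.4 -0.2]
dark at r 0.068 []
dark at r 0.071 []
dark at r 0.074 []
pegs [(291.9, 13.2), (53.8, 14.0), (171.6, 11.8)]
arm [(231.9, 15.8)]
```

View pics/look9.png

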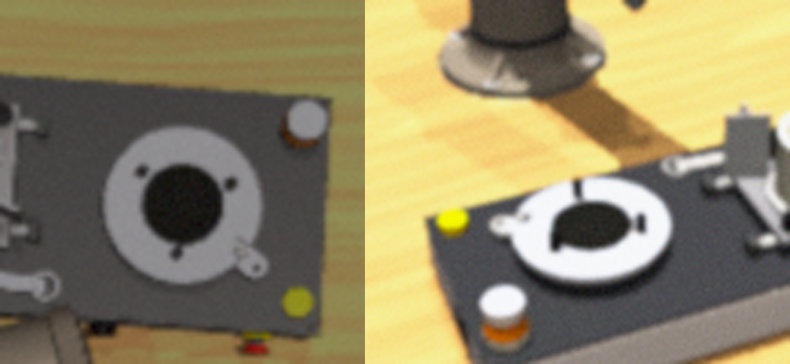

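View pics/bird9.png

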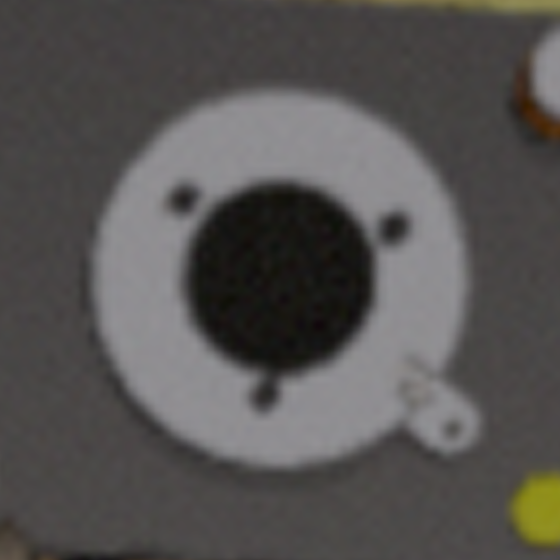

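```bash
python3 - <<'E'
from h import *
# pad centre in scene before/after: dark blob centroid
for k in(0,9):
    f=pickle.load(open(f"scene{k}.pkl","rb"));g=cv2.cvtColor(f["pixels"],cv2.COLOR_RGB2GRAY)
    m=cv2.inRange(g[185:220,258:292],190,255);ys=[np.flatnonzero(cv2.inRange(g[:,x:x+1],150,255)[170:232,0]) for x in(265,275,285)]
    print(k,[(170+y.min(),170+y.max()) for y in ys])
from bench import r
r.hand_in()
print(r.get_obs()["clock"])
E
```

```text
0 [(np.int64(170), np.int64(212)), (np.int64(170), np.int64(213)), (np.int64(170), np.int64(211))]
9 [(np.int64(170), np.int64(216)), (np.int64(171), np.int64(216)), (np.int64(184), np.int64(214))]
the job is handed in; nothing more can be done
the job is handed in; nothing more can be done
```

The bottle plate is turned and pressed fully home on the drive head, and the job is handed in. No verdict was reported.

**Turning:** With the closed fingertips I pushed peg0 about 161° clockwise, until the notch stood over the drive pin. Before pressing, the top camera put the notch at about 232° and the pin's arm at about 231.9°. That agrees to about 1°; the pin's nose guides up to about 3°.

**Pressing:** I pressed on the middle of the pad. The plate sank at about 5 N, below the 8 N given, and met a hard stop with the fingertips at 111.7 mm; fully home is 111.5 mm. The last press peaked at 42 N vertically at the fingertips, more than needed. The 40 N limit is stated for the arm and gripper body, and the wrist limit is 120 N.

**Last checks:**
- **Seating:** After retracting, the scene view shows the front edge of the rim 3–4 pixels lower. About 3.4 pixels is expected for 12.5 mm.
- **Level:** Both edges dropped about equally by eye, so the plate looks level. My numeric check of the rear edge failed because it picked up the bright bench behind.
- **Pin:** The top view shows the notch still over the pin's arm.
- **Other items:** The cap, sample jar and spanner look unmoved in the close views. I did not check the bottles, jam jar or label roll on the bench again.
- **Time and contact:** About 14 s of the 58 s were used, and the arm was clear of everything at hand-in.

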